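# Return the hand tools to their cut-out foam trays

### The arm

A 6-joint arm with a two-finger parallel gripper is mounted at the origin on the work surface. World frame = base frame: x ahead of the robot, y to its left, z up, the work surface at z = 0. Lengths are in m, angles in rad, forces in N, time in s.
With the tool pointing down it reaches from about 0.35 to 0.775 m from the base axis. Payload 7.3 kg.
Tool frame: the origin (TCP) lies on the mounting face of the last link; the fingertips stand 178 mm ahead of it and the grasp point (between the pads) lies 159 mm ahead of it (robot.grip_depth is the distance from the TCP to the grasp point, in m); z points along the fingers, y is the line along which they close (so a half turn about z gives the same grasp; the last joint's range is limited). The gripper opens to 92 mm and grips with 3 to 60 N. Pads are 19 mm wide; open, the fingers measure 130 mm over their backs; the gripper's body (75 mm by 190 mm) begins 47 mm behind the grasp point.
Start: joints at [-1.305, 0.342, 1.524, -0, 1.275, -0.146], TCP at [0.21, -0.481, 0.405] pointing down, gripper open.
Joint ranges: [-2.53, 2.53], [-0.77, 2.02], [0.04, 2.7], [-1, 4.14], [0.28, 2.66], [-3.11, 3.11]. Speed limits (rad/s): [2.57, 2.57, 3.14, 3.14, 3.14, 3.14].

### API

Orientations are given as [roll, pitch, yaw] about the fixed x, y, z axes, in that order (R = Rz(yaw) Ry(pitch) Rx(roll)).
In Python, from cell import observe, cams, robot, models gives the robot as it stands.
- The arm moves only by the shell command python3 -m jog 'ROWS' [FORCE]. ROWS is JSON, a list of rows, each a list of 3 entries, a list of its own where there are three numbers: the shift along the tool's x, y, z each as a share of 0.4 m, from -1 to 1, then the turn about the tool's z as a share of pi rad, from -1 to 1, then the closure, from 0 (fully open) to 1 (shut). In form: [[[x, y, z], turn, jaw], ...]. A call has 1 to 12 rows; each row is the pose to reach, as a shift and turn from the pose commanded when the call began, along the tool's axes at that moment, turning the shorter way round; what a row does not reach only later rows make up. A row lasts 1/8 s, in which the tool goes at most 62.5 mm and 10.7 degrees, less where a joint would pass 70% of its speed; a pose out of reach is approached as far as the arm can. A call with a number of a shift or a turn outside -1 to 1 is refused whole. A call with a gripper value outside its range is refused whole. The fingers move at their own pace and stop on an object; FORCE is the grip in N (left out, the last holds). Time passes only in rows, so rows that repeat a pose let the fingers close. It gives the time, the measured TCP pose, the force, the opening and the grip force at its end, in the units of the state.
- observe(): the state, without advancing time (a new reading comes with each control period).
- cams.read_camera(name): name is "scene" or "top" or "wrist"; returns the picture (480x640x3 uint8, red, green, blue); there is no depth.
- cams.camera_model(name): a dict with "camera_matrix" (3x3 intrinsics, pixels), "k1" (the pictures are not rectified: a ray, as slopes to the right and down, at radius r is drawn at 1 + k1 r^2 times it, then the intrinsics apply), "pose" (4x4, takes a point from camera to world coordinates). Camera axes: x right, y down, z forward; pixel columns grow to the right and rows downward; lengths in m; the calibration is good to about 2 mm. A picture is of the moment at which its call begins: read the wrist's pose just before it. camera_model takes no time and is no camera call; for the wrist camera it gives the pose at the moment of the call.
- robot.hand_in(): hands the job in; it is judged then, once.
Trained networks look in the newest picture that a camera, given by its name, has taken for a name from the list of things; names that differ only in an ending like _2 or _b are one class to them, and where a whole thing is asked for, a point or a joint stands for the part that bears it (a point fixed in the world has none). Each returns a list of dicts, best first, with "confidence" (0 to 1); they miss things now and then, are a little off and sometimes report something else, mostly with a low value. They report only what shows in the picture. A call takes as long as a camera call.
- models.find_in(target, camera): "position" ([x, y, z] in m, in world coordinates, good to about 4 mm: the middle of the surface that is visible of it).
- models.pinpoint(target, camera): "position" ([x, y, z] in m, in world coordinates, good to about 4 mm: a listed point, or the origin of a listed thing).
The state is a dict: "time": time; "qpos": joint angles; "qvel": joint speeds; "joint_efforts": joint torques, N m; "tool_pos": TCP position; "tool_rot": TCP orientation; "contact_force": force on the tool from outside, world axes, zero at the start; "torque": the same for the moment, N m; "opening": finger opening in m; "grip_force": force on a finger pad.
Only numpy, scipy, OpenCV 4.12 (cv2) and the standard library are available. Lean on these libraries where they do the work, as an engineer would, in place of code of your own. Each camera call takes 0.05 s, during which the arm holds its last target. There are 200 camera calls.

### The job

End of class: put each of the four hand tools lying on the bench (block plane, try square, G-clamp, tape measure) into the foam tray whose cut-out has its shape, lying flat and fully down in the cut-out. Do not knock over the glue bottle.

Things in the scene. Friction and masses are not known exactly. Their poses are not given: they have to be found in the camera images.
- plane: Grey steel block plane lying on its sole: 140 mm long (x), 48 mm wide (y), 52 mm high, 0.6 kg. Origin at the centre of the underside, x towards the round wooden front knob, z up. Grip across y at the origin: upright side cheeks, 48 mm apart outside, 32 mm high, run from x = -50 to 42 mm. Lies nearer the robot than the trays, at any yaw.
- try_square: Steel try square lying flat, an L 105 (x) by 85 mm (y), 0.28 kg. Origin on the underside at the middle of that outline, z up. Dark stock, along y at x = -42.5 mm: 85 mm long, 20 wide, 18 high. Thin blade from it to x = 52.5 mm, at y = 22.5 to 42.5, z = 4 to 6.5 mm. Grip across the stock (closing along x) at x = -42.5, y = 0. Nearer the robot than the trays, any yaw.
- g_clamp: Dark steel G-clamp lying flat, 136 (x) by 85 (y) by 20 mm high, 0.32 kg. Origin on the underside at the middle of that outline, z up. Spine along x at y = -35.5 mm, x = -68 to 28, 14 wide, 20 high. Screw along x at y = 16.5, out to x = 68 with a cross bar; 39 mm gap between spine and screw. Grip across the spine (closing along y) at x = -20, y = -35.5 mm. Nearer the robot than the trays, any yaw.
- tape: Pocket tape measure, black case with a grey disc on top, lying on its side: 62 (x) by 60 (y) by 30 mm high, 0.18 kg, rounded on one half. Origin at the centre of the underside, z up. Grip across y at the origin (60 mm wide). Nearer the robot than the trays, any yaw.
- tray_plane: Foam tray 176 by 120 mm with a long rectangular pocket, 156 (x) by 64 mm (y), centred on the origin, for the plane. Fixed; dark foam face 14 mm above the bench, pale pocket floor 8 mm above it (6 mm deep). Origin on the pocket floor, z up. Home: the plane's origin on this origin, its x along this x, either way round.
- tray_square: Foam tray 144 (x) by 120 mm with an L-shaped pocket for the try square, 8 mm clear all round. Fixed; dark foam face 14 mm above the bench, pale pocket floor 8 mm above it (6 mm deep). Origin on the pocket floor, z up. Home: the try square's origin and axes on this frame's; fits only one way round.
- tray_clamp: Foam tray 176 (x) by 120 mm with a pocket in the G-clamp's outline (a ring round a foam island, with a T-shaped tail), 8 mm clear all round. Fixed; dark foam face 14 mm above the bench, pale pocket floor 8 mm above it (6 mm deep). Origin on the pocket floor, z up. Home: the G-clamp's origin and axes on this frame's; fits only one way round.
- tray_tape: Foam tray 100 (x) by 120 mm with a nearly square pocket, 78 (x) by 76 mm (y), centred on the origin, for the tape measure at any quarter turn. Fixed; dark foam face 14 mm above the bench, pale pocket floor 8 mm above it (6 mm deep). Origin on the pocket floor, z up. Home: the tape measure's origin on this origin.
- glue: White glue bottle standing upright among the trays, 54 mm in diameter, 150 mm high, 0.3 kg; a bystander, not to be knocked over. Origin at the centre of its underside, z up. Other loose clutter (jar, pencil, offcuts, cork block, wooden wheel) lies about, up to 55 mm high.

How it is judged:
By the outcome, as a careful person would: the job done as asked, in the order asked, and still so for the second after the job is handed in, with the robot touching nothing.
It also fails if it takes over 109 s, if anything falls off the work surface, if the arm or the gripper's body presses on something with over 40 N, if the wrist force passes 120 N, or if a joint passes its speed limit or range.

## Working session

There is one attempt and no reset: what is moved stays moved. The work goes in short steps, Python scripts to look and compute and a shell command to move; the robot and the scene stay as the last step left them, time stands still between calls to the robot, and variables do not carry over. Pictures are saved under pics/ and viewed, at most 14 in all, crops included, and the job is handed in when it is done.

```bash
ls; mkdir -p pics
python3 - <<'E'
from cell import observe,cams,robot,models
import cv2
for c in ["top","scene"]:
    im=cams.read_camera(c); cv2.imwrite(f"pics/{c}0.png",im[:,:,::-1])
    for n in ["plane","try_square","g_clamp","tape","tray_plane","tray_square","tray_clamp","tray_tape","glue"]:
        print(c,n,[([round(v,3) for v in d["position"]],round(d["confidence"],2)) for d in models.pinpoint(n,c)[:2]])
print(observe()["time"],cams.camera_model("top"))
E
```

```text
pics
top plane [([0.481, 0.117, -0.003], 0.72)]
top try_square [([0.405, 0.293, -0.0], 0.93)]
top g_clamp [([0.395, -0.278, 0.002], 0.82)]
top tape [([0.474, -0.119, -0.001], 0.59)]
top tray_plane [([0.546, 0.387, 0.009], 0.93)]
top tray_square [([0.675, -0.173, 0.006], 0.75)]
top tray_clamp [([0.647, 0.146, 0.006], 0.7)]
top tray_tape [([0.542, -0.395, 0.01], 0.84)]
top glue [([0.703, 0.004, 0.0], 0.78)]
scene plane [([0.489, 0.116, 0.001], 0.76)]
scene try_square [([0.408, 0.285, 0.002], 0.72), ([0.541, -0.394, 0.006], 0.38)]
scene g_clamp [([0.396, -0.278, -0.002], 0.82)]
scene tape [([0.474, -0.118, -0.002], 0.87)]
scene tray_plane [([0.545, 0.392, 0.006], 0.56)]
scene tray_square [([0.677, -0.174, 0.011], 0.66), ([0.648, 0.147, 0.005], 0.34)]
scene tray_clamp [([0.648, 0.146, 0.007], 0.58)]
scene tray_tape [([0.544, -0.392, 0.008], 0.55), ([0.488, 0.115, -0.0], 0.39)]
scene glue [([0.702, 0.001, -0.003], 0.56)]
1.0 {'camera_matrix': array([[590.51156272,   0.        , 325.17209702],
       [  0.        , 590.51156272, 239.8651798 ],
       [  0.        ,   0.        ,   1.        ]]), 'k1': -0.006986097393923764, 'pose': array([[ 0.0032329 , -0.99042966,  0.13798055,  0.38165802],
       [-0.99989392, -0.00516123, -0.01361992,  0.02083414],
       [ 0.01420172, -0.13792188, -0.99034129,  1.31984717],
       [ 0.        ,  0.        ,  0.        ,  1.        ]])}
```

View pics/top0.png

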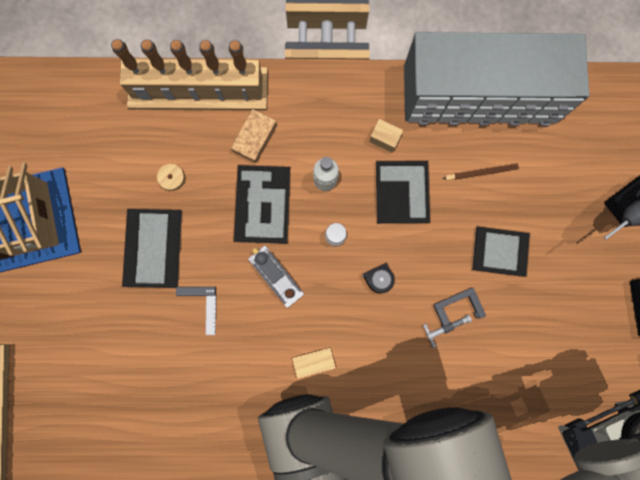

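View pics/scene0.png

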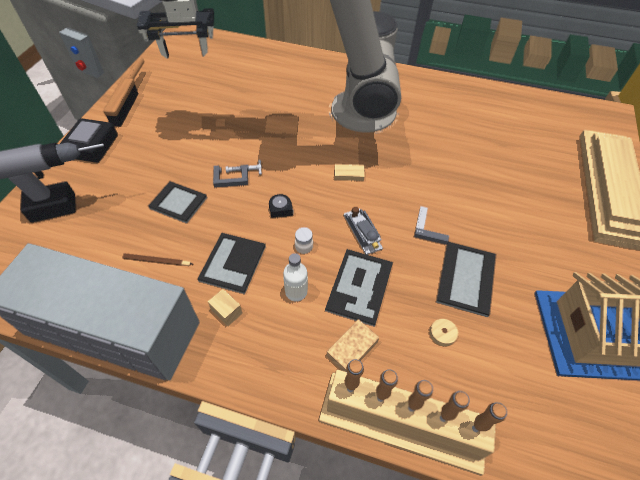

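```bash
cat > fit.py <<'E'
import numpy as np,cv2
from scipy.optimize import minimize
def box(x0,x1,y0,y1,z0,z1): return [(x,y,z) for x in(x0,x1) for y in(y0,y1) for z in(z0,z1)]
def grow(b,g=8):
    x=[p[0] for p in b];y=[p[1] for p in b]; return box(min(x)-g,max(x)+g,min(y)-g,max(y)+g,0,0)
a=np.linspace(-np.pi/2,np.pi/2,15)
clamp=[box(-68,28,-42.5,-28.5,0,20),box(-68,-54,-42.5,24,0,20),box(14,28,-42.5,24,0,20),box(-40,68,11.5,21.5,5,15),box(61,68,-9.5,42.5,6,14)]
sq=[box(-52.5,-32.5,-42.5,42.5,0,18),box(-33,52.5,22.5,42.5,4,6.5)]
M=dict(plane=[box(-70,70,-24,24,0,8),box(-50,42,-24,24,0,32)],try_square=sq,g_clamp=clamp,
 tape=[[(31*max(np.cos(t),0) if 0 else 1+30*np.cos(t),30*np.sin(t),z) for t in a for z in(0,30)]+[(-31,y,z) for y in(-30,30) for z in(0,30)]],
 tray_plane=[box(-78,78,-32,32,0,0)],tray_square=[grow(b) for b in sq],tray_clamp=[grow(b) for b in clamp],tray_tape=[box(-39,39,-38,38,0,0)])
M['tray_square'][1]=box(-60.5,60.5,14.5,50.5,0,0)
def project(P,cm):
    T=np.linalg.inv(cm["pose"]);q=P@T[:3,:3].T+T[:3,3];s=q[:,:2]/q[:,2:]
    s=s*(1+cm["k1"]*(s**2).sum(1,keepdims=True));K=cm["camera_matrix"]
    return s*[K[0,0],K[1,1]]+K[:2,2]
def pts(part,p,z0):
    P=np.array(part)/1000.;c,s=np.cos(p[2]),np.sin(p[2])
    return np.c_[P[:,0]*c-P[:,1]*s+p[0],P[:,0]*s+P[:,1]*c+p[1],P[:,2]+z0]
def mask(im,name):
    f=im.astype(int);ch=f.max(2)-f.min(2)
    if name.startswith("tray"): return (ch<35)&(f.min(2)>95)
    return (ch<0.3*f.max(2)+3)
def fit(name,views,p0,yaws,S=4,W=0.13):
    z0=.008 if name.startswith("tray") else 0
    D=[]
    for im,cm in views:
        c=project(np.array([[p0[0]+i*W,p0[1]+j*W,.01] for i in(-1,1) for j in(-1,1)]),cm)
        lo=np.clip(c.min(0),0,[639,479]).astype(int);hi=np.clip(c.max(0),1,[640,480]).astype(int)
        m=mask(im[lo[1]:hi[1],lo[0]:hi[0]],name).astype(np.float32)
        m=cv2.resize(m,None,fx=S,fy=S,interpolation=cv2.INTER_LINEAR)>.5
        D.append((m,lo,cm))
    def render(p,m,lo,cm):
        r=np.zeros(m.shape,np.uint8)
        for part in M[name]:
            u=(project(pts(part,p,z0),cm)-lo+.5)*S-.5
            cv2.fillConvexPoly(r,cv2.convexHull(np.round(u*16).astype(np.int32)),1,shift=4)
        return r>0
    R=lambda p:[render(p,*d) for d in D]
    def cost(p):
        c=0
        for d in D:
            r=render(p,*d);near=cv2.dilate(r.astype(np.uint8),np.ones((41,41)))>0
            c+=1-(r&d[0]).sum()/((r|d[0])&near).sum()
        return c/len(D)
    best=None
    cs=sorted((cost([*p0[:2],y]),y) for y in yaws)
    for _,y in cs[:4]:
        o=minimize(cost,[*p0[:2],y],method="Nelder-Mead",options=dict(initial_simplex=[[p0[0],p0[1],y],[p0[0]+.008,p0[1],y],[p0[0],p0[1]+.008,y],[p0[0],p0[1],y+.2]],xatol=1e-4,fatol=1e-4))
        if best is None or o.fun<best.fun: best=o
    return best.x,best.fun
def overlay(im,cm,poses,S=1):
    o=cv2.resize(im,None,fx=S,fy=S,interpolation=cv2.INTER_CUBIC)[:,:,::-1].copy()
    for n,p in poses.items():
        for part in M[n]:
            u=(project(pts(part,p,.008 if n.startswith("tray") else 0),cm)+.5)*S-.5
            cv2.polylines(o,[cv2.convexHull(np.round(u).astype(np.int32))],True,(0,0,255) if n[0:4]=="tray" else (0,255,0),1)
    return o
E
cat > run1.py <<'E'
import numpy as np,cv2,json
from cell import cams
from fit import *
P=dict(plane=(.485,.117),try_square=(.407,.289),g_clamp=(.396,-.278),tape=(.474,-.119),tray_plane=(.546,.389),tray_square=(.676,-.173),tray_clamp=(.647,.146),tray_tape=(.543,-.394))
V={c:(cv2.imread(f"pics/{c}0.png")[:,:,::-1],cams.camera_model(c)) for c in("top","scene")}
out={}
for n,p in P.items():
    Y=np.arange(-np.pi,np.pi,np.pi/18)
    if n in("plane","tray_plane","tray_tape"): Y=Y[9:27]
    b,f=fit(n,list(V.values()),p,Y); out[n]=b.tolist()
    s=[fit(n,[V[c]],b,[b[2]])[0] for c in V]
    print(n,b.round(4),round(f,3),[x.round(4).tolist() for x in s])
json.dump(out,open("poses.json","w"))
o=overlay(*V["top"],out,2)[280:730,200:1100]
cv2.imwrite("pics/ov.png",cv2.resize(o,(800,400)))
E
time python3 run1.py
```

```text
plane [0.4823 0.1126 0.6895] 0.136 [[0.4827, 0.1124, 0.6884], [0.481, 0.1131, 0.6875]]
try_square [ 0.4053  0.2877 -3.1358] 0.138 [[0.4054, 0.2877, -3.135], [0.4048, 0.2875, -3.1316]]
g_clamp [ 0.3936 -0.2787  1.9799] 0.157 [[0.3939, -0.2786, 1.9766], [0.392, -0.2788, 1.9798]]
tape [ 0.4733 -0.1199 -2.667 ] 0.163 [[0.4733, -0.1198, -2.6659], [0.473, -0.1199, -2.6695]]
tray_plane [ 0.5443  0.3901 -0.0147] 0.041 [[0.5454, 0.3904, -0.0114], [0.5416, 0.3899, -0.0171]]
tray_square [ 0.6758 -0.1731 -3.1345] 0.078 [[0.6771, -0.1723, -3.1314], [0.6736, -0.1738, -3.1274]]
tray_clamp [ 0.6456  0.1463 -0.0288] 0.078 [[0.6464, 0.1466, -0.0294], [0.6439, 0.1461, -0.0322]]
tray_tape [ 0.5404 -0.3931 -0.1425] 0.071 [[0.5413, -0.3923, -0.1262], [0.5377, -0.3947, -0.1232]]
real	0m9.967s
user	0m10.365s
sys	0m0.381s
```

View pics/ov.png

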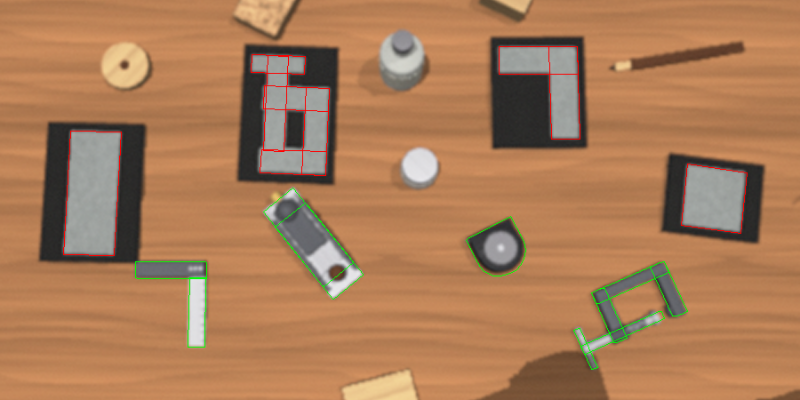

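The top-view overlay shows all outlines lying tightly on the things: the tools, for example plane (313,243) and clamp (635,312), and the four pockets. Next a helper turns goals into row units.

```bash
cat > plan.py <<'E'
import sys,json,numpy as np
from cell import observe
from scipy.spatial.transform import Rotation as Ro
O=dict(plane=(0,0,90),try_square=(-.0425,0,0),g_clamp=(-.02,-.0355,90),tape=(0,0,90))
TR=dict(plane="tray_plane",try_square="tray_square",g_clamp="tray_clamp",tape="tray_tape")
def goal(tool,frame):
    p=json.load(open("poses.json"))[frame];c,s=np.cos(p[2]),np.sin(p[2]);o=O[tool]
    return np.array([p[0]+c*o[0]-s*o[1],p[1]+s*o[0]+c*o[1]]),p[2]+np.radians(o[2])
def show(xy,psi,z,flips=(0,np.pi)):
    s=observe();R=Ro.from_euler("xyz",s["tool_rot"]).as_matrix();g=np.array(s["tool_pos"])+R[:,2]*.159
    cur=np.arctan2(R[1,1],R[0,1]);q=s["qpos"]
    d=R.T@(np.array([*xy,z])-g)/.4
    dq1=np.arctan2(xy[1],xy[0])-np.arctan2(g[1],g[0])
    print("t",round(s["time"],2),"grasp pt",g.round(4),"Rz",R[:,2].round(3),"goal",xy.round(4),"shift",d.round(4),"dz1mm",-.0025)
    for f in flips:
        w=(psi+f-cur+np.pi)%(2*np.pi)-np.pi
        print("  world turn",round(w,3),"tool turn share",round(-w/np.pi,4),"q6 either",round(q[5]-(w-dq1),3),round(q[5]+(w-dq1),3),"q1->",round(q[0]+dq1,2))
if __name__=="__main__":
    tool,where,z=sys.argv[1:4]
    xy,psi=goal(tool,tool if where=="pick" else TR[tool])
    s=observe();print("F",np.round(s["contact_force"],1),"open",round(s["opening"],4),"grip",round(s["grip_force"],1))
    show(xy,psi,float(z))
E
python3 plan.py plane pick .028; python3 -c "
from cell import observe;s=observe();print(s['tool_rot'],s['qpos'])"
```

```text
F [ 0.2 -0.3 -1. ] open 0.0918 grip 0.0
t 1.0 grasp pt [ 0.2101 -0.4811  0.2457] Rz [ 0. -0. -1.] goal [0.4823 0.1126] shift [ 1.2175 -1.0879  0.5442] dz1mm -0.0025
  world turn -2.864 tool turn share 0.9116 q6 either 4.106 -4.398 q1-> 0.08
  world turn 0.278 tool turn share -0.0884 q6 either 0.965 -1.257 q1-> 0.08
[3.14152037e+00 1.52191896e-05 4.11791115e-01] [-1.30503509e+00  3.41983120e-01  1.52413085e+00 -4.74504867e-06
  1.27540496e+00 -1.46028501e-01]
```

```bash
python3 -m jog '[[[0.7,-0.4,0],-0.05,0.2],[[0.7,-0.4,0],-0.05,0.2],[[0.7,-0.4,0],-0.05,0.2],[[0.7,-0.4,0],-0.05,0.2],[[0.7,-0.4,0],-0.05,0.2],[[0.7,-0.4,0],-0.05,0.2],[[0.7,-0.4,0],-0.05,0.2]]' 30; python3 plan.py plane pick .028
```

```text
time: 1.88
tool_pos: [0.4028, -0.2223, 0.4047]
tool_rot: [3.141, 0.0, 0.571]
contact_force: [0.6, -0.4, 0.2]
opening: 0.0734
grip_force: 0.0
F [ 0.6 -0.4  0.2] open 0.0734 grip 0.0
t 1.88 grasp pt [ 0.4028 -0.2224  0.2457] Rz [-0.    -0.001 -1.   ] goal [0.4823 0.1126] shift [ 0.6197 -0.5975  0.5438] dz1mm -0.0025
  world turn -3.023 tool turn share 0.9622 q6 either 4.086 -3.427 q1-> 0.06
  world turn 0.119 tool turn share -0.0378 q6 either 0.944 -0.285 q1-> 0.06
```

```bash
python3 -m jog '[[[0.62,-0.598,0.2],-0.038,0.2],[[0.62,-0.598,0.2],-0.038,0.2],[[0.62,-0.598,0.2],-0.038,0.2],[[0.62,-0.598,0.2],-0.038,0.2],[[0.62,-0.598,0.2],-0.038,0.2],[[0.62,-0.598,0.2],-0.038,0.2],[[0.62,-0.598,0.2],-0.038,0.2],[[0.62,-0.598,0.2],-0.038,0.2]]'; python3 plan.py plane pick .028
python3 - <<'E'
from cell import cams
import cv2,json
from fit import *
cm=cams.camera_model("wrist");im=cams.read_camera("wrist")
cv2.imwrite("pics/w1.png",overlay(im,cm,json.load(open("poses.json"))))
E
```

```text
time: 2.88
tool_pos: [0.483, 0.111, 0.3247]
tool_rot: [3.141, 0.001, 0.687]
contact_force: [0.1, -0.4, 0.7]
opening: 0.0736
grip_force: 0.0
F [ 0.1 -0.4  0.7] open 0.0736 grip 0.0
t 2.88 grasp pt [0.483  0.1109 0.1657] Rz [-0.    -0.001 -1.   ] goal [0.4823 0.1126] shift [ 0.0015 -0.0045  0.3441] dz1mm -0.0025
  world turn -3.139 tool turn share 0.9991 q6 either 4.098 -2.187 q1-> 0.07
  world turn 0.003 tool turn share -0.0009 q6 either 0.957 0.955 q1-> 0.07
```

View pics/w1.png

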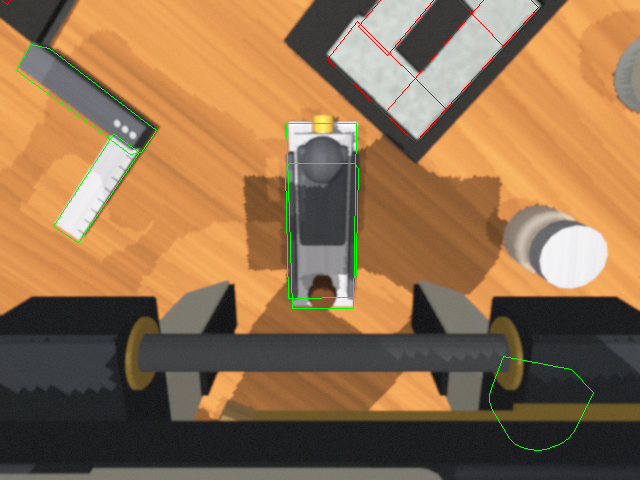

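The wrist view shows the plane at (322,215) squarely between the fingers, and its outline matches.

```bash
python3 -m jog '[[[0.0015,-0.003,0.15],0,0.2],[[0.0015,-0.003,0.3],0,0.2],[[0.0015,-0.003,0.344],0,0.2],[[0.0015,-0.003,0.344],0,0.2],[[0.0015,-0.003,0.344],0,0.7],[[0.0015,-0.003,0.344],0,0.7],[[0.0015,-0.003,0.344],0,0.7],[[0.0015,-0.003,0.344],0,0.7],[[0.0015,-0.003,0.344],0,0.7],[[0.0015,-0.003,0.344],0,0.7]]' 30; python3 plan.py plane place .040
```

```text
time: 4.18
tool_pos: [0.483, 0.1139, 0.1882]
tool_rot: [3.14, -0.002, 0.689]
contact_force: [-0.3, -2.6, 6.5]
opening: 0.0477
grip_force: 30.0
F [-0.3 -2.6  6.5] open 0.0477 grip 30.0
t 4.17 grasp pt [0.4834 0.1138 0.0292] Rz [ 0.003 -0.    -1.   ] goal [0.5443 0.3901] shift [ 0.5565 -0.4366 -0.0269] dz1mm -0.0025
  world turn 2.438 tool turn share -0.7762 q6 either -1.088 3.008 q1-> 0.47
  world turn -0.703 tool turn share 0.2238 q6 either 2.054 -0.134 q1-> 0.47
```

```bash
python3 -m jog '[[[0,0,-0.15],0,0.7],[[0,0,-0.28],0,0.7],[[0.557,-0.437,-0.28],0.224,0.7],[[0.557,-0.437,-0.28],0.224,0.7],[[0.557,-0.437,-0.28],0.224,0.7],[[0.557,-0.437,-0.28],0.224,0.7],[[0.557,-0.437,-0.28],0.224,0.7],[[0.557,-0.437,-0.28],0.224,0.7],[[0.557,-0.437,-0.2],0.224,0.7],[[0.557,-0.437,-0.1],0.224,0.7],[[0.557,-0.437,-0.1],0.224,0.7]]' 30; python3 plan.py plane place .037
python3 - <<'E'
from cell import cams
import cv2,json
from fit import *
for c in ("wrist",):
    cm=cams.camera_model(c);im=cams.read_camera(c);p=json.load(open("poses.json"));p={k:p[k] for k in ("tray_plane","try_square")}
    cv2.imwrite("pics/w2.png",overlay(im,cm,p))
E
```

```text
time: 5.55
tool_pos: [0.5419, 0.389, 0.2225]
tool_rot: [3.136, 0.01, -0.016]
contact_force: [-1.1, 0.0, -6.2]
opening: 0.0477
grip_force: 30.0
F [-1.1  0.  -6.2] open 0.0477 grip 30.0
t 5.55 grasp pt [0.5403 0.3881 0.0635] Rz [-0.01  -0.006 -1.   ] goal [0.5443 0.3901] shift [ 0.0106 -0.0057  0.066 ] dz1mm -0.0025
  world turn -3.14 tool turn share 0.9996 q6 either 5.234 -1.045 q1-> 0.51
  world turn 0.001 tool turn share -0.0004 q6 either 2.092 2.097 q1-> 0.51
```

View pics/w2.png

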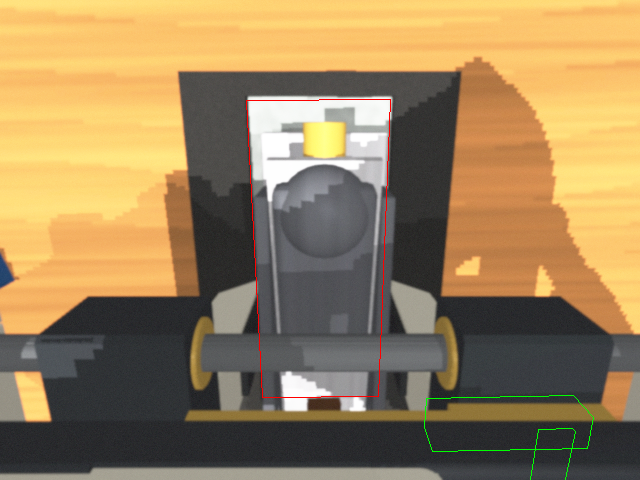

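The wrist view has the plane above its pocket, with the pocket outline at (248..392, 97..397) as predicted.

```bash
python3 -m jog '[[[0.006,-0.004,0.03],0,0.7],[[0.006,-0.004,0.05],0,0.7],[[0.006,-0.004,0.06],0,0.7],[[0.006,-0.004,0.065],0,0.7],[[0.006,-0.004,0.065],0,0.7]]' 30; python3 plan.py plane place .0372
```

```text
time: 6.22
tool_pos: [0.546, 0.3921, 0.2012]
tool_rot: [3.142, -0.0, -0.015]
contact_force: [-0.0, -0.4, -6.6]
opening: 0.0477
grip_force: 30.0
F [-0.  -0.4 -6.6] open 0.0477 grip 30.0
t 6.22 grasp pt [0.546  0.3921 0.0422] Rz [ 0. -0. -1.] goal [0.5443 0.3901] shift [-0.0041  0.0051  0.0124] dz1mm -0.0025
  world turn -3.141 tool turn share 0.9998 q6 either 5.235 -1.045 q1-> 0.51
  world turn 0.001 tool turn share -0.0002 q6 either 2.093 2.097 q1-> 0.51
```

```bash
python3 -m jog '[[[-0.004,0.005,0.006],0,0.7],[[-0.004,0.005,0.011],0,0.7],[[-0.004,0.005,0.013],0,0.7],[[-0.004,0.005,0.013],0,0.7],[[-0.004,0.005,0.013],0,0.7]]' 30; python3 plan.py plane place .0372
```

```text
time: 6.85
tool_pos: [0.5443, 0.3901, 0.1962]
tool_rot: [3.141, -0.0, -0.015]
contact_force: [-2.1, -1.7, -0.6]
opening: 0.0477
grip_force: 30.0
F [-2.1 -1.7 -0.6] open 0.0477 grip 30.0
t 6.85 grasp pt [0.5444 0.3901 0.0372] Rz [ 0. -0. -1.] goal [0.5443 0.3901] shift [-0.0001 -0.0001  0.0001] dz1mm -0.0025
  world turn -3.141 tool turn share 0.9997 q6 either 5.235 -1.047 q1-> 0.51
  world turn 0.001 tool turn share -0.0003 q6 either 2.093 2.095 q1-> 0.51
```

```bash
python3 -m jog '[[[0,0,0],0,0.25],[[0,0,0],0,0.25],[[0,0,0],0,0.25],[[0,0,0],0,0.25],[[0,0,-0.15],0,0.25],[[0,0,-0.3],0,0.25],[[0,0,-0.3],0,0.4],[[0,0,-0.3],0,0.4]]' 30; python3 plan.py try_square pick .027
```

```text
time: 7.85
tool_pos: [0.5441, 0.39, 0.3155]
tool_rot: [3.141, 0.0, -0.015]
contact_force: [-0.7, 0.5, -0.3]
opening: 0.0565
grip_force: 0.0
F [-0.7  0.5 -0.3] open 0.0565 grip 0.0
t 7.85 grasp pt [0.544  0.3899 0.1565] Rz [-0. -0. -1.] goal [0.4478 0.2879] shift [-0.2363  0.2585  0.324 ] dz1mm -0.0025
  world turn -1.55 tool turn share 0.4932 q6 either 3.593 0.595 q1-> 0.46
  world turn 1.592 tool turn share -0.5068 q6 either 0.451 3.736 q1-> 0.46
```

```bash
python3 -m jog '[[[-0.236,0.259,0],-0.507,0.45],[[-0.236,0.259,0],-0.507,0.45],[[-0.236,0.259,0],-0.507,0.45],[[-0.236,0.259,0],-0.507,0.45],[[-0.236,0.259,0],-0.507,0.45],[[-0.236,0.259,0],-0.507,0.45],[[-0.236,0.259,0],-0.507,0.45],[[-0.236,0.259,0],-0.507,0.45],[[-0.236,0.259,0.1],-0.507,0.45],[[-0.236,0.259,0.2],-0.507,0.45],[[-0.236,0.259,0.2],-0.507,0.45],[[-0.236,0.259,0.2],-0.507,0.45]]' 30; python3 plan.py try_square pick .027
python3 - <<'E'
from cell import cams
import cv2,json
from fit import *
cm=cams.camera_model("wrist");im=cams.read_camera("wrist")
cv2.imwrite("pics/w3.png",overlay(im,cm,json.load(open("poses.json"))))
E
```

```text
time: 9.35
tool_pos: [0.4486, 0.2881, 0.2362]
tool_rot: [-3.141, 0.0, 1.577]
contact_force: [0.0, 0.7, 0.7]
opening: 0.0507
grip_force: 0.0
F [0.  0.7 0.7] open 0.0507 grip 0.0
t 9.35 grasp pt [0.4485 0.2881 0.0772] Rz [-0. -0. -1.] goal [0.4478 0.2879] shift [-0.0003 -0.0017  0.1254] dz1mm -0.0025
  world turn 3.141 tool turn share -0.9998 q6 either -2.72 3.561 q1-> 0.43
  world turn -0.001 tool turn share 0.0002 q6 either 0.422 0.42 q1-> 0.43
```

View pics/w3.png

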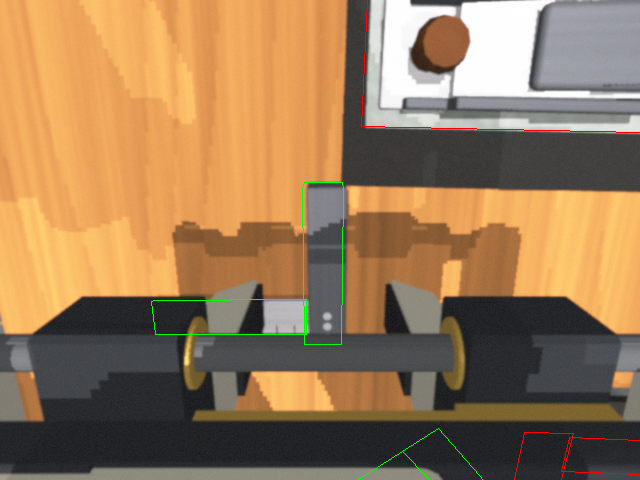

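The stock at (325,260) is centred between the fingers, and the plane sits within its pocket (top right).

```bash
python3 -m jog '[[[0,-0.002,0.1],0,0.45],[[0,-0.002,0.128],0,0.45],[[0,-0.002,0.128],0,0.45],[[0,-0.002,0.128],0,0.45],[[0,-0.002,0.128],0,0.9],[[0,-0.002,0.128],0,0.9],[[0,-0.002,0.128],0,0.9],[[0,-0.002,0.128],0,0.9],[[0,-0.002,0.128],0,0.9],[[0,-0.002,0.128],0,0.9],[[0,-0.002,-0.1],0,0.9],[[0,-0.002,-0.22],0,0.9]]' 30; python3 plan.py try_square place .140
```

```text
time: 10.9
tool_pos: [0.4468, 0.2878, 0.3095]
tool_rot: [-3.137, 0.002, 1.577]
contact_force: [2.4, 0.6, -2.8]
opening: 0.0199
grip_force: 30.0
F [ 2.4  0.6 -2.8] open 0.0199 grip 30.0
t 10.9 grasp pt [0.446  0.2875 0.1505] Rz [-0.005 -0.002 -1.   ] goal [ 0.7183 -0.1728] shift [-1.1552  0.6733  0.025 ] dz1mm -0.0025
  world turn -3.141 tool turn share 0.9998 q6 either 2.753 -1.911 q1-> -0.38
  world turn 0.001 tool turn share -0.0002 q6 either -0.388 1.231 q1-> -0.38
```

```bash
python3 -m jog '[[[-0.5,0,-0.1],0,0.9],[[-0.5,0,-0.1],0,0.9],[[-0.5,0,-0.1],0,0.9],[[-1,0,-0.1],0,0.9],[[-1,0,-0.1],0,0.9],[[-1,0,-0.1],0,0.9],[[-1,0,-0.1],0,0.9],[[-1,0,-0.1],0,0.9],[[-1,0,-0.1],0,0.9]]' 30; python3 plan.py try_square place .090
```

```text
time: 12.02
tool_pos: [0.4498, -0.1113, 0.349]
tool_rot: [-3.14, -0.001, 1.577]
contact_force: [-0.3, -0.3, -2.0]
opening: 0.0196
grip_force: 30.0
F [-0.3 -0.3 -2. ] open 0.0196 grip 30.0
t 12.03 grasp pt [ 0.4494 -0.1111  0.19  ] Rz [-0.002  0.001 -1.   ] goal [ 0.7183 -0.1728] shift [-0.159   0.6715  0.2485] dz1mm -0.0025
  world turn -3.141 tool turn share 0.9998 q6 either 2.732 -3.562 q1-> -0.4
  world turn 0.001 tool turn share -0.0002 q6 either -0.41 -0.421 q1-> -0.4
```

```bash
python3 -m jog '[[[-0.159,0.2,0],0,0.9],[[-0.159,0.2,0],0,0.9],[[-0.159,0.671,0],0,0.9],[[-0.159,0.671,0],0,0.9],[[-0.159,0.671,0],0,0.9],[[-0.159,0.671,0],0,0.9],[[-0.159,0.671,0.15],0,0.9],[[-0.159,0.671,0.25],0,0.9],[[-0.159,0.671,0.25],0,0.9],[[-0.159,0.671,0.25],0,0.9],[[-0.159,0.671,0.25],0,0.9]]' 30; python3 plan.py try_square place .034
python3 - <<'E'
from cell import cams,observe
import cv2,json
from fit import *
P=json.load(open("poses.json"));P={k:P[k] for k in("tray_square",)}
cm=cams.camera_model("wrist");im=cams.read_camera("wrist")
a=overlay(im,cm,P)[0:360]
cm=cams.camera_model("top");im=cams.read_camera("top");b=overlay(im,cm,P,4)[560:960,1400:1840]
b=cv2.resize(b,(396,360));cv2.imwrite("pics/w4.png",cv2.resize(np.hstack([a,b]),(800,278)))
E
```

```text
time: 13.4
tool_pos: [0.7194, -0.1738, 0.2531]
tool_rot: [3.137, 0.002, 1.578]
contact_force: [-0.2, -0.9, -2.6]
opening: 0.0195
grip_force: 30.0
F [-0.2 -0.9 -2.6] open 0.0195 grip 30.0
t 13.4 grasp pt [ 0.7202 -0.174   0.0941] Rz [ 0.005 -0.002 -1.   ] goal [ 0.7183 -0.1728] shift [ 0.0034 -0.0055  0.1501] dz1mm -0.0025
  world turn -3.141 tool turn share 0.9999 q6 either 2.795 -3.489 q1-> -0.34
  world turn 0.0 tool turn share -0.0001 q6 either -0.346 -0.348 q1-> -0.34
```

View pics/w4.png

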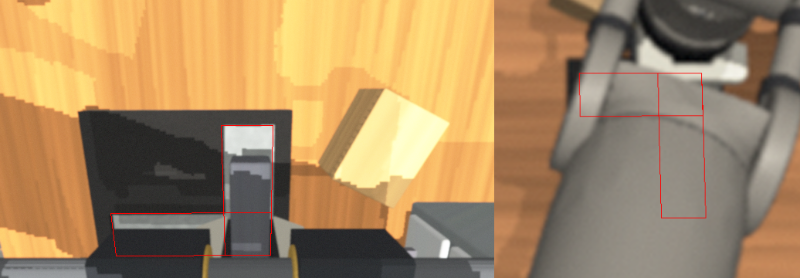

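The pocket outline matches in the wrist view, with the stock at (250,205) lined up in its leg. The offcut at (385,145) is clear of the fingers at a small opening.

```bash
python3 -m jog '[[[0.001,-0.002,0.06],0,0.9],[[0.001,-0.002,0.11],0,0.9],[[0.001,-0.002,0.13],0,0.9],[[0.001,-0.002,0.135],0,0.9],[[0.001,-0.002,0.135],0,0.9],[[0.001,-0.002,0.135],0,0.9]]' 30; python3 plan.py try_square place .034
```

```text
time: 14.25
tool_pos: [0.7184, -0.1735, 0.1967]
tool_rot: [3.14, 0.001, 1.577]
contact_force: [0.6, 1.3, -2.5]
opening: 0.0196
grip_force: 30.0
F [ 0.6  1.3 -2.5] open 0.0196 grip 30.0
t 14.25 grasp pt [ 0.7187 -0.1736  0.0377] Rz [ 0.002 -0.001 -1.   ] goal [ 0.7183 -0.1728] shift [ 0.002  -0.0011  0.0092] dz1mm -0.0025
  world turn -3.141 tool turn share 0.9998 q6 either 2.795 -3.489 q1-> -0.34
  world turn 0.001 tool turn share -0.0002 q6 either -0.347 -0.347 q1-> -0.34
```

```bash
python3 -m jog '[[[0.002,-0.001,0.004],0,0.9],[[0.002,-0.001,0.007],0,0.9],[[0.002,-0.001,0.009],0,0.9],[[0.002,-0.001,0.009],0,0.9],[[0.002,-0.001,0.009],0,0.9]]' 30; python3 plan.py try_square place .034
```

```text
time: 14.88
tool_pos: [0.7178, -0.1725, 0.193]
tool_rot: [3.141, 0.0, 1.577]
contact_force: [-2.7, 2.1, 5.5]
opening: 0.0193
grip_force: 30.0
F [-2.7  2.1  5.5] open 0.0193 grip 30.0
t 14.88 grasp pt [ 0.7178 -0.1726  0.034 ] Rz [ 0. -0. -1.] goal [ 0.7183 -0.1728] shift [-0.0006  0.001   0.    ] dz1mm -0.0025
  world turn -3.141 tool turn share 0.9999 q6 either 2.795 -3.487 q1-> -0.34
  world turn 0.0 tool turn share -0.0001 q6 either -0.347 -0.346 q1-> -0.34
```

```bash
python3 -m jog '[[[0,0,0],0,0.63],[[0,0,0],0,0.63],[[0,0,0],0,0.63],[[0,0,-0.15],0,0.63],[[0,0,-0.3],0,0.63],[[0,-0.25,-0.45],0,0.63],[[0,-0.25,-0.45],0,0.63],[[0,-0.25,-0.45],0,0.63],[[0,-0.25,-0.45],0,0.63]]' 30; python3 plan.py g_clamp pick .028
python3 - <<'E'
from cell import cams,observe
import cv2,json
from fit import *
P=json.load(open("poses.json"));P={k:P[k] for k in("tray_square",)}
cm=cams.camera_model("wrist");im=cams.read_camera("wrist")
cv2.imwrite("pics/w5.png",im[:,:,::-1])
E
```

```text
time: 16.0
tool_pos: [0.618, -0.1734, 0.3719]
tool_rot: [3.141, 0.0, 1.577]
contact_force: [-0.1, 0.0, 0.0]
opening: 0.0338
grip_force: 0.0
F [-0.1  0.   0. ] open 0.0338 grip 0.0
t 16.0 grasp pt [ 0.618  -0.1734  0.2129] Rz [ 0. -0. -1.] goal [ 0.4342 -0.2829] shift [-0.2708 -0.4615  0.4622] dz1mm -0.0025
  world turn -2.739 tool turn share 0.8718 q6 either 2.036 -2.834 q1-> -0.7
  world turn 0.403 tool turn share -0.1282 q6 either -1.106 0.308 q1-> -0.7
```

View pics/w5.png

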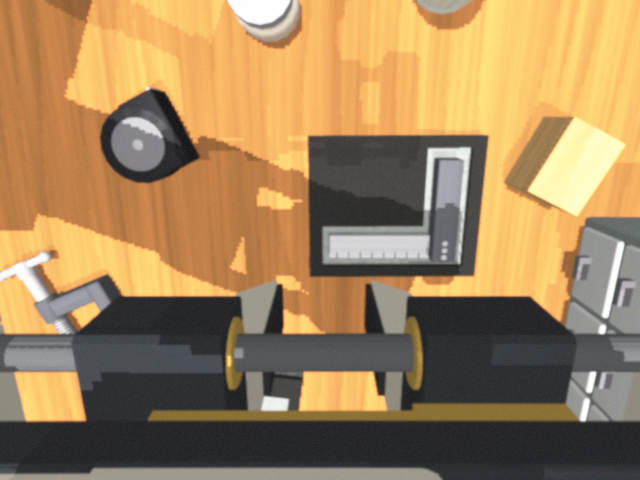

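The square lies in its L pocket with margins all round (stock at (445,205), blade at (380,245)). Now the clamp.

```bash
python3 -m jog '[[[-0.27,-0.46,0],-0.128,0.63],[[-0.27,-0.46,0],-0.128,0.63],[[-0.27,-0.46,0],-0.128,0.63],[[-0.27,-0.46,0.1],-0.128,0.63],[[-0.27,-0.46,0.2],-0.128,0.63],[[-0.27,-0.46,0.3],-0.128,0.63],[[-0.27,-0.46,0.33],-0.128,0.63],[[-0.27,-0.46,0.33],-0.128,0.63],[[-0.27,-0.46,0.33],-0.128,0.63]]' 30; python3 plan.py g_clamp pick .027
python3 - <<'E'
from cell import cams,observe
import cv2,json
from fit import *
P=json.load(open("poses.json"));P={k:P[k] for k in("g_clamp",)}
cm=cams.camera_model("wrist");im=cams.read_camera("wrist")
cv2.imwrite("pics/w6.png",overlay(im,cm,P))
E
```

```text
time: 17.18
tool_pos: [0.4352, -0.2828, 0.2412]
tool_rot: [3.141, 0.002, 1.98]
contact_force: [-0.8, 0.0, 0.2]
opening: 0.034
grip_force: 0.0
F [-0.8  0.   0.2] open 0.034 grip 0.0
t 17.18 grasp pt [ 0.4355 -0.2831  0.0822] Rz [ 0.002 -0.002 -1.   ] goal [ 0.4342 -0.2829] shift [ 0.0021 -0.003   0.1381] dz1mm -0.0025
  world turn -3.142 tool turn share 1.0 q6 either 2.007 -4.274 q1-> -0.73
  world turn 0.0 tool turn share -0.0 q6 either -1.134 -1.132 q1-> -0.73
```

View pics/w6.png

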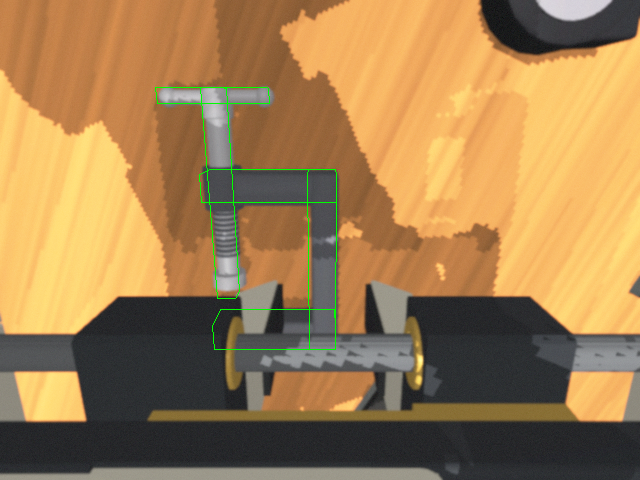

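The clamp outline matches; its spine at (322,260) lies midway between the fingertips (275 and 367).

```bash
python3 -m jog '[[[0.001,-0.001,0.08],0,0.63],[[0.001,-0.001,0.125],0,0.63],[[0.001,-0.001,0.137],0,0.63],[[0.001,-0.001,0.137],0,0.63],[[0.001,-0.001,0.137],0,0.95],[[0.001,-0.001,0.137],0,0.95],[[0.001,-0.001,0.137],0,0.95],[[0.001,-0.001,0.137],0,0.95],[[0.001,-0.001,0.137],0,0.95]]' 40; python3 plan.py g_clamp place .036
```

```text
time: 18.35
tool_pos: [0.4343, -0.2824, 0.1859]
tool_rot: [3.141, 0.001, 1.979]
contact_force: [0.4, 0.9, 4.6]
opening: 0.0132
grip_force: 40.0
F [0.4 0.9 4.6] open 0.0132 grip 40.0
t 18.35 grasp pt [ 0.4344 -0.2826  0.0269] Rz [ 0.001 -0.001 -1.   ] goal [0.6246 0.1114] shift [ 0.7148  0.8275 -0.023 ] dz1mm -0.0025
  world turn 1.133 tool turn share -0.3607 q6 either -1.514 -0.753 q1-> 0.03
  world turn -2.008 tool turn share 0.6393 q6 either 1.628 -3.895 q1-> 0.03
```

```bash
python3 -m jog '[[[0,0,-0.15],0,0.95],[[0,0,-0.3],0,0.95],[[0,0,-0.43],0.1,0.95],[[0.35,0.41,-0.43],0.639,0.95],[[0.35,0.41,-0.43],0.639,0.95],[[0.35,0.41,-0.43],0.639,0.95],[[0.35,0.41,-0.43],0.639,0.95],[[0.35,0.41,-0.43],0.639,0.95],[[0.35,0.41,-0.43],0.639,0.95],[[0.715,0.827,-0.43],0.639,0.95],[[0.715,0.827,-0.43],0.639,0.95],[[0.715,0.827,-0.43],0.639,0.95]]' 40; python3 plan.py g_clamp place .09
```

```text
time: 19.85
tool_pos: [0.6047, 0.0709, 0.3564]
tool_rot: [3.141, 0.002, 0.198]
contact_force: [0.9, -0.5, -2.6]
opening: 0.0136
grip_force: 40.0
F [ 0.9 -0.5 -2.6] open 0.0136 grip 40.0
t 19.85 grasp pt [0.6044 0.0708 0.1974] Rz [-0.002 -0.001 -1.   ] goal [0.6246 0.1114] shift [ 0.07   -0.0894  0.2684] dz1mm -0.0025
  world turn 2.915 tool turn share -0.9278 q6 either -1.491 4.219 q1-> 0.05
  world turn -0.227 tool turn share 0.0722 q6 either 1.651 1.077 q1-> 0.05
```

```bash
python3 -m jog '[[[0.07,-0.089,0],0.072,0.95],[[0.07,-0.089,0],0.072,0.95],[[0.07,-0.089,0],0.072,0.95],[[0.07,-0.089,0.13],0.072,0.95],[[0.07,-0.089,0.25],0.072,0.95],[[0.07,-0.089,0.3],0.072,0.95],[[0.07,-0.089,0.3],0.072,0.95],[[0.07,-0.089,0.3],0.072,0.95],[[0.07,-0.089,0.3],0.072,0.95]]' 40; python3 plan.py g_clamp place .035
python3 - <<'E'
from cell import cams,observe
import cv2,json
from fit import *
P=json.load(open("poses.json"));P={k:P[k] for k in("tray_clamp",)}
cm=cams.camera_model("wrist");im=cams.read_camera("wrist")
cv2.imwrite("pics/w7.png",overlay(im,cm,P))
E
```

```text
time: 20.98
tool_pos: [0.6249, 0.11, 0.239]
tool_rot: [-3.142, -0.003, -0.021]
contact_force: [-0.9, -0.1, -3.5]
opening: 0.0133
grip_force: 40.0
F [-0.9 -0.1 -3.5] open 0.0133 grip 40.0
t 20.98 grasp pt [0.6254 0.11   0.08  ] Rz [ 0.003  0.    -1.   ] goal [0.6246 0.1114] shift [-0.0024 -0.0033  0.1124] dz1mm -0.0025
  world turn 3.134 tool turn share -0.9976 q6 either -1.486 4.778 q1-> 0.06
  world turn -0.007 tool turn share 0.0024 q6 either 1.656 1.636 q1-> 0.06
```

View pics/w7.png

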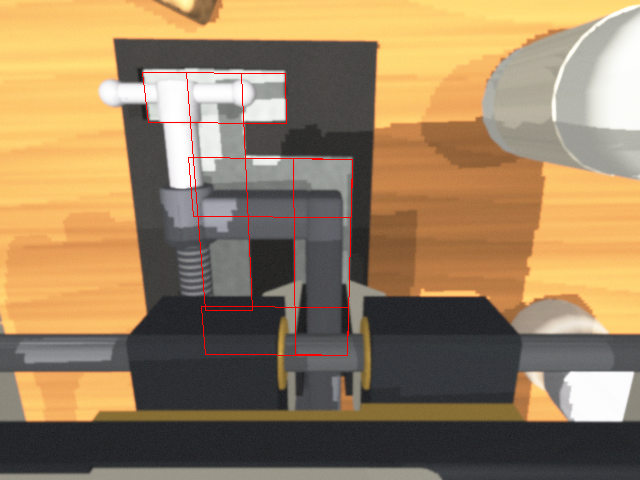

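The clamp hangs above its pocket. The pocket appears where the clamp did in the previous view (bar row 97 against 95, spine column 321 against 322), so they are aligned. The glue bottle, at right from column 485, is clear.

```bash
python3 -m jog '[[[-0.002,-0.002,0.05],0.001,0.95],[[-0.002,-0.002,0.09],0.001,0.95],[[-0.002,-0.002,0.1],0.001,0.95],[[-0.002,-0.002,0.103],0.001,0.95],[[-0.002,-0.002,0.103],0.001,0.95],[[-0.002,-0.002,0.103],0.001,0.95]]' 40; python3 plan.py g_clamp place .035
```

```text
time: 21.78
tool_pos: [0.624, 0.111, 0.1967]
tool_rot: [3.142, -0.001, -0.024]
contact_force: [-0.4, -0.9, -4.1]
opening: 0.0138
grip_force: 40.0
F [-0.4 -0.9 -4.1] open 0.0138 grip 40.0
t 21.77 grasp pt [0.6241 0.111  0.0377] Rz [ 0.001 -0.    -1.   ] goal [0.6246 0.1114] shift [ 0.0011 -0.0009  0.0068] dz1mm -0.0025
  world turn 3.137 tool turn share -0.9986 q6 either -1.486 4.787 q1-> 0.06
  world turn -0.004 tool turn share 0.0014 q6 either 1.655 1.646 q1-> 0.06
```

```bash
python3 -m jog '[[[0.001,-0.001,0.004],0.001,0.95],[[0.001,-0.001,0.006],0.001,0.95],[[0.001,-0.001,0.007],0.001,0.95],[[0.001,-0.001,0.007],0.001,0.95],[[0.001,-0.001,0.007],0.001,0.95]]' 40; python3 plan.py g_clamp place .035
```

```text
time: 22.4
tool_pos: [0.6242, 0.1114, 0.194]
tool_rot: [3.142, -0.001, -0.028]
contact_force: [-2.2, -0.9, 5.4]
opening: 0.0137
grip_force: 40.0
F [-2.2 -0.9  5.4] open 0.0137 grip 40.0
t 22.4 grasp pt [0.6243 0.1114 0.035 ] Rz [ 0.001 -0.    -1.   ] goal [0.6246 0.1114] shift [ 0.0008  0.0002 -0.    ] dz1mm -0.0025
  world turn 3.14 tool turn share -0.9996 q6 either -1.486 4.795 q1-> 0.06
  world turn -0.001 tool turn share 0.0004 q6 either 1.655 1.653 q1-> 0.06
```

```bash
python3 -m jog '[[[0,0,0],0,0.63],[[0,0,0],0,0.63],[[0,0,0],0,0.63],[[0,0,-0.15],0,0.63],[[0,0,-0.3],0,0.63],[[0,0,-0.4],0,0.3],[[-0.25,0,-0.4],0,0.05],[[-0.25,0,-0.4],0,0.05],[[-0.25,0,-0.4],0,0.05]]' 30; python3 plan.py tape pick .028
python3 - <<'E'
from cell import cams,observe
import cv2,json
from fit import *
cm=cams.camera_model("wrist");im=cams.read_camera("wrist")
cv2.imwrite("pics/w8.png",im[:,:,::-1])
E
```

```text
time: 23.52
tool_pos: [0.5222, 0.1144, 0.3538]
tool_rot: [3.141, 0.001, -0.027]
contact_force: [0.8, 0.2, -0.1]
opening: 0.0692
grip_force: 0.0
F [ 0.8  0.2 -0.1] open 0.0692 grip 0.0
t 23.52 grasp pt [0.5221 0.1144 0.1948] Rz [-0.001 -0.    -1.   ] goal [ 0.4733 -0.1199] shift [-0.1059  0.5887  0.4171] dz1mm -0.0025
  world turn 0.502 tool turn share -0.1597 q6 either 0.705 2.635 q1-> -0.39
  world turn -2.64 tool turn share 0.8403 q6 either 3.846 -0.506 q1-> -0.39
```

View pics/w8.png

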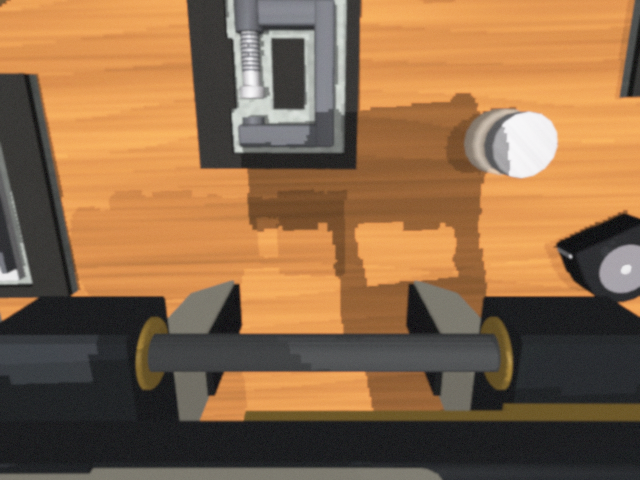

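The clamp lies in its pocket (around (290,85)), ring round the island. Now the tape.

```bash
python3 -m jog '[[[-0.106,0.589,0],-0.16,0],[[-0.106,0.589,0],-0.16,0],[[-0.106,0.589,0],-0.16,0],[[-0.106,0.589,0],-0.16,0],[[-0.106,0.589,0.1],-0.16,0],[[-0.106,0.589,0.2],-0.16,0],[[-0.106,0.589,0.28],-0.16,0],[[-0.106,0.589,0.28],-0.16,0],[[-0.106,0.589,0.28],-0.16,0]]' 30; python3 plan.py tape pick .027
python3 - <<'E'
from cell import cams,observe
import cv2,json
from fit import *
P=json.load(open("poses.json"));P={k:P[k] for k in("tape",)}
cm=cams.camera_model("wrist");im=cams.read_camera("wrist")
cv2.imwrite("pics/w9.png",overlay(im,cm,P))
E
```

```text
time: 24.7
tool_pos: [0.4764, -0.1207, 0.2422]
tool_rot: [3.14, -0.001, 0.475]
contact_force: [0.5, 0.4, 0.5]
opening: 0.0918
grip_force: 0.0
F [0.5 0.4 0.5] open 0.0918 grip 0.0
t 24.7 grasp pt [ 0.4766 -0.1208  0.0832] Rz [ 0.002 -0.001 -1.   ] goal [ 0.4733 -0.1199] shift [-0.0066 -0.0061  0.1405] dz1mm -0.0025
  world turn -0.0 tool turn share 0.0001 q6 either 0.692 0.691 q1-> -0.4
  world turn 3.141 tool turn share -0.9999 q6 either -2.449 3.833 q1-> -0.4
```

View pics/w9.png

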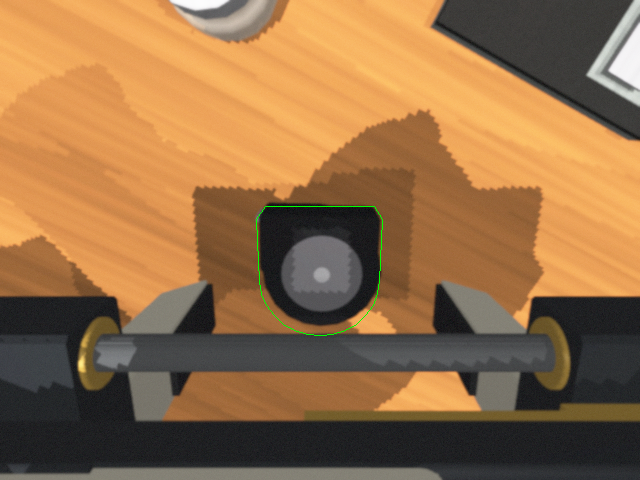

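The tape shows at (320,264). It is centred across the fingers but about 3 mm further along tool +x than fitted (its outline spans rows 203..325 against 206..335), so I skip the x correction.

```bash
python3 -m jog '[[[0,-0.003,0.08],0,0],[[0,-0.003,0.125],0,0],[[0,-0.003,0.139],0,0],[[0,-0.003,0.139],0,0],[[0,-0.003,0.139],0,0.6],[[0,-0.003,0.139],0,0.6],[[0,-0.003,0.139],0,0.6],[[0,-0.003,0.139],0,0.6],[[0,-0.003,0.139],0,0.6],[[0,-0.003,0.139],0,0.6],[[0,-0.003,0.139],0,0.6]]' 20; python3 plan.py tape place .036
```

```text
time: 26.12
tool_pos: [0.4749, -0.1192, 0.186]
tool_rot: [3.141, -0.0, 0.475]
contact_force: [-0.5, 0.5, 5.0]
opening: 0.0603
grip_force: 20.0
F [-0.5  0.5  5. ] open 0.0603 grip 20.0
t 26.12 grasp pt [ 0.4749 -0.1192  0.027 ] Rz [ 0.001 -0.    -1.   ] goal [ 0.5404 -0.3931] shift [-0.1676  0.6837 -0.0222] dz1mm -0.0025
  world turn 2.524 tool turn share -0.8034 q6 either -2.214 3.6 q1-> -0.79
  world turn -0.617 tool turn share 0.1966 q6 either 0.928 0.459 q1-> -0.79
```

```bash
python3 -m jog '[[[0,0,-0.15],0,0.6],[[0,0,-0.25],0,0.6],[[-0.168,0.684,-0.25],0.193,0.6],[[-0.168,0.684,-0.25],0.193,0.6],[[-0.168,0.684,-0.25],0.193,0.6],[[-0.168,0.684,-0.25],0.193,0.6],[[-0.168,0.684,-0.25],0.193,0.6],[[-0.168,0.684,-0.25],0.193,0.6],[[-0.168,0.684,-0.14],0.193,0.6],[[-0.168,0.684,-0.14],0.193,0.6],[[-0.168,0.684,-0.14],0.193,0.6],[[-0.168,0.684,-0.14],0.193,0.6]]' 20; python3 plan.py tape place .035
python3 - <<'E'
from cell import cams,observe
import cv2,json
from fit import *
P=json.load(open("poses.json"));P={k:P[k] for k in("tray_tape",)}
cm=cams.camera_model("wrist");im=cams.read_camera("wrist")
cv2.imwrite("pics/w10.png",overlay(im,cm,P))
E
```

```text
time: 27.62
tool_pos: [0.5406, -0.393, 0.2437]
tool_rot: [3.14, -0.002, -0.131]
contact_force: [-0.1, -0.3, -1.5]
opening: 0.0608
grip_force: 20.0
F [-0.1 -0.3 -1.5] open 0.0608 grip 20.0
t 27.62 grasp pt [ 0.5409 -0.3934  0.0847] Rz [ 0.002 -0.002 -1.   ] goal [ 0.5404 -0.3931] shift [-0.0017 -0.0008  0.1243] dz1mm -0.0025
  world turn 3.13 tool turn share -0.9963 q6 either -2.172 4.088 q1-> -0.74
  world turn -0.012 tool turn share 0.0037 q6 either 0.97 0.947 q1-> -0.74
```

View pics/w10.png

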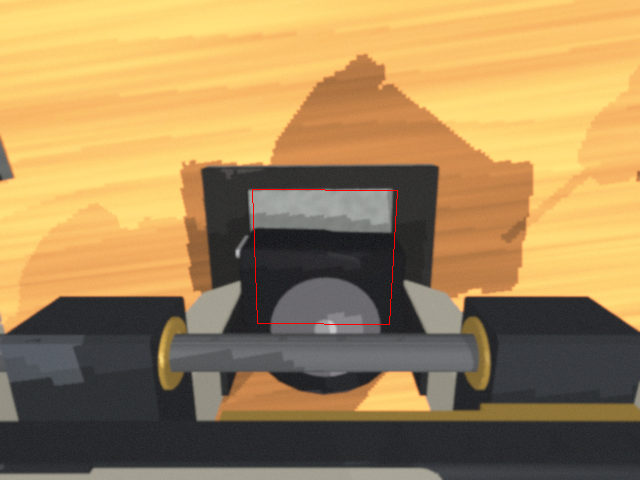

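The pocket (249..391, top edge 190) matches in x and yaw and sits about 2 mm to tool −y, so I correct that while descending.

```bash
python3 -m jog '[[[-0.001,-0.005,0.06],0,0.6],[[-0.001,-0.005,0.1],0,0.6],[[-0.001,-0.005,0.113],0,0.6],[[-0.001,-0.005,0.117],0,0.6],[[-0.001,-0.005,0.12],0,0.6],[[-0.001,-0.005,0.122],0,0.6],[[-0.001,-0.005,0.122],0,0.6],[[-0.001,-0.005,0.122],0,0.6]]' 20; python3 plan.py tape place .035
```

```text
time: 28.68
tool_pos: [0.5401, -0.3913, 0.194]
tool_rot: [3.141, -0.001, -0.131]
contact_force: [-2.4, 1.4, 5.1]
opening: 0.0605
grip_force: 20.0
F [-2.4  1.4  5.1] open 0.0605 grip 20.0
t 28.68 grasp pt [ 0.5403 -0.3915  0.035 ] Rz [ 0.001 -0.001 -1.   ] goal [ 0.5404 -0.3931] shift [0.0007 0.0039 0.0001] dz1mm -0.0025
  world turn 3.13 tool turn share -0.9965 q6 either -2.172 4.093 q1-> -0.74
  world turn -0.011 tool turn share 0.0035 q6 either 0.97 0.951 q1-> -0.74
```

Contact with the floor; release, retreat towards the start, and check.

```bash
python3 -m jog '[[[0,0,0],0,0],[[0,0,0],0,0],[[0,0,0],0,0],[[0,0,0],0,0],[[0,0,-0.15],0,0],[[0,0,-0.3],0,0],[[0,0,-0.45],0,0],[[-0.3,0,-0.5],0,0],[[-0.45,0.1,-0.5],0,0],[[-0.45,0.1,-0.5],0,0],[[-0.45,0.1,-0.5],0,0],[[-0.45,0.1,-0.5],0,0]]' 20
python3 - <<'E'
from cell import cams,observe
import cv2,json
from fit import *
V=[]
for c in("top","scene"):
    V.append((cams.read_camera(c),cams.camera_model(c)))
P=json.load(open("poses.json"));P={k:v for k,v in P.items() if k[:4]=="tray"}
a=overlay(*V[0],P,2)[280:620,200:1100];b=overlay(*V[1],P,2)[320:680,260:1060]
cv2.imwrite("pics/end.png",np.vstack([cv2.resize(a,(800,302)),cv2.resize(b,(640,288)) if 0 else cv2.resize(b,(800,298))[:298]]))
E
```

```text
time: 30.18
tool_pos: [0.3564, -0.4073, 0.3932]
tool_rot: [3.141, -0.001, -0.132]
contact_force: [-0.4, -0.4, -0.3]
opening: 0.0921
grip_force: 0.0
```

View pics/end.png

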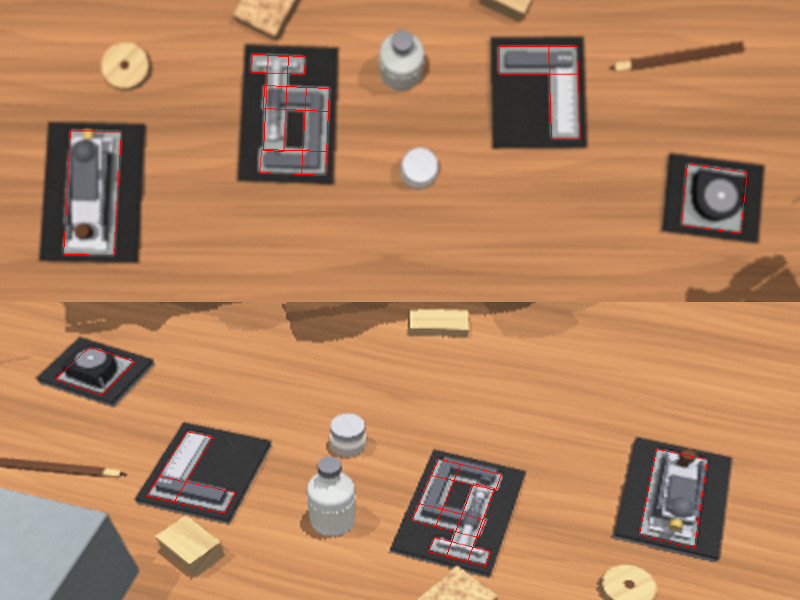

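Both views show all four tools flat inside their pockets, and the glue bottle upright (top view (402,60)).

```bash
python3 -c "
from cell import robot;print(robot.hand_in())"
```

```text
the job is handed in; nothing more can be done
None
```

The block plane, try square, G-clamp and tape measure each lie flat in their matching foam trays, the glue bottle is still upright, and I handed the job in after about 30 s of robot time (limit 109 s).

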